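# Start the wing knob on the open specimen clamp

### The job

One of the two specimen clamps is still open: its black wing knob stands high, with bare stud showing under it. Turn that knob backwards (anticlockwise from above) past the click of its thread, about an eighth of a turn, then forwards (clockwise) about 75 degrees, so that the wing ends some 45 degrees clockwise of square across the strap, and let go. Leave the knob of the other clamp, already tight, as it is.

Things in the scene. Friction and masses are not known exactly. Their poses are not given: they have to be found in the camera images.
- loose_knob_grip (a point): Knob to turn: black wing 54 mm long, 14 thick, 32 tall, on a round hub, turning about an upright stud at fixed height. Point on the axis, 112 mm above the bench, 10 mm under the wing's top; fingers may reach 20 mm below it. x along the wing, y through its thickness, z up. 24 mm of bare stud shows between it and the strap. On the left or the right clamp, both fixed to the bench.
- loose_knob (a joint): Turn of that knob, rad, growing clockwise from above. 0: wing square across the strap, where it clicks: a nib rides over a spring plunger from 0.2 to -0.2 (0.08 N m, and 0.05 friction); below -0.15 it is clearly past. Stops at -0.55 and 1.25. Starts at 0.25 to 0.42. After the click, above 0.55 is started; 0.8 is right. Stays where it is left.
- tight_knob_grip (a point): Same point of the like knob on the other clamp, which sits right down on its strap (point 88 mm above the bench): leave it alone. Either clamp: dark steel strap 126 x 48 x 10 mm, its top 60 mm above the bench, over two steel cylinders 45 mm either side of the stud, on a grey base 136 x 74 mm, 14 mm thick.
- tight_knob (a joint): Turn of the tight knob, rad, growing clockwise from above; 0: wing square across its strap. Stiff (0.35 N m). Starts at -0.65 to -0.5 and must stay there, between -0.8 and -0.35.
Not all that is in view belongs to the job. Leave any red look-alike of the part that bears loose_knob_grip alone.

How it is judged:
On the way:
1. the high knob has been turned backwards past its click (value of joint loose_knob below -0.12 rad), for 0.1 s.
At the end, for the whole second after the job is handed in: After having been turned back past the click (below -0.12 rad), the high knob stands turned forwards to more than 0.55 rad past the click (some 45 degrees intended, up to its stop), still and released; the tight knob still stands between -0.8 and -0.35 rad (value of joint loose_knob above 0.55 rad and velocity of joint loose_knob between -0.05 and 0.05 rad/s and value of joint tight_knob between -0.8 and -0.35 rad); the robot touches nothing.
It fails at once if the tight knob was turned (value of joint tight_knob below -0.8 rad or value of joint tight_knob above -0.35 rad).
It also fails if it takes over 40 s, if anything falls off the work surface, if the arm or the gripper's body presses on something with over 40 N, if the wrist force passes 120 N, or if a joint passes its speed limit or range.

### The arm

A 6-joint arm with a two-finger parallel gripper is mounted at the origin on the work surface. World frame = base frame: x ahead of the robot, y to its left, z up, the work surface at z = 0. Lengths are in m, angles in rad, forces in N, time in s.
With the tool pointing down it reaches from about 0.425 to 0.925 m from the base axis. Payload 12.5 kg.
Tool frame: the origin (TCP) lies between the finger pads; the fingertips stand 11 mm ahead of it and the grasp point (between the pads) lies 8 mm behind it (ctrl.finger_overhang is the distance from the TCP to the fingertips, in m); x points along the fingers, z is the direction in which the jaws open and shut, and the axes are right-handed (so a half turn about x gives the same grasp; the last joint's range is limited). The gripper opens to 85 mm and grips with 20 to 120 N. Pads are 22 mm wide; open, the fingers measure 114 mm over their backs; the gripper's body (76 mm by 85 mm) begins 54 mm behind the grasp point. The pads swing forward as they close: fully open they stand 13 mm farther back than shut.
Start: joints at [1.052, 0.491, 1.559, -0, 1.092, -0.106], TCP at [0.251, 0.573, 0.205] pointing down, gripper open.
Joint ranges: [-3.1, 3.1], [-0.84, 2.19], [0.05, 2.79], [-1.13, 4.28], [0.06, 2.93], [-2.69, 2.69]. Speed limits (rad/s): [2.22, 2.22, 2.79, 3.14, 3.14, 3.14].

### API

Orientations are given as [roll, pitch, yaw] about the fixed x, y, z axes, in that order (R = Rz(yaw) Ry(pitch) Rx(roll)).
In Python, from workcell import ctrl, command_gripper, optics, job gives the robot as it stands. The module is installed in compiled form; this text tells all that it offers. Calls block until the motion is done:
- ctrl.reach(position, orientation): joint-space move of the TCP to a pose.
- ctrl.line_to(position, rotation=None, vel=0.15, f_stop=None): straight line of the TCP; rotation=None keeps the orientation; vel is the mean speed in m/s. With f_stop (N) it stops when the force on the tool has changed by that much, and returns True; else False.
- ctrl.set_joints(angles): joint-space move.
- command_gripper(opening, force=None): opening from 0.0 (shut) to 1.0 (fully open); force is the grip in N (None keeps the last); returns when the fingers have stopped.
- ctrl.pause(seconds).
- ctrl.ik(position, orientation): joint angles nearest the present ones, or None.
- ctrl.observe(): the state.
- optics.get_image(name): name is "side" or "top"; returns a dict with "pixels" (480x640x3 uint8, blue, green, red), "fx", "fy", "cx", "cy" (pixels), "k1" (the pictures are not rectified: a ray, as slopes to the right and down, at radius r is drawn at 1 + k1 r^2 times it, then the intrinsics apply), "extrinsics" (4x4, takes a point from camera to world coordinates). Camera axes: x right, y down, z forward; pixel columns grow to the right and rows downward; lengths in m; the calibration is good to about 2 mm. A picture is of the moment at which its call begins. There is no depth.
A pose or a line that the arm cannot do raises ctrl.MotionError and nothing moves.
- job.hand_in(): hands the job in, once; it reports no verdict.
The state is a dict: "t": time; "joints": joint angles; "joint_velocities": joint speeds; "tau": joint torques, N m; "tool_pos": TCP position; "orientation": TCP orientation; "contact_force": force on the tool from outside, world axes, zero at the start; "moment": the same for the moment, N m; "finger_gap": opening from 0.0 (shut) to 1.0 (fully open).
Only numpy, scipy, OpenCV 4.12 (cv2) and the standard library are available. Lean on these libraries where they do the work, as an engineer would, in place of code of your own. Each camera call takes 0.05 s, during which the arm holds its last target.

## Working session

There is one attempt and no reset: what is moved stays moved. The work goes in short steps, each a Python script; the robot and the scene stay as the last script left them, time stands still between calls to the robot, and variables do not carry over. Pictures are saved under pics/ and viewed, and the job is handed in when it is done.

```bash
mkdir -p pics
python3 - <<'E'
from workcell import ctrl, command_gripper, optics, job
import cv2, numpy as np
for n in ("top","side"):
    d=optics.get_image(n); cv2.imwrite(f"pics/{n}0.png",d["pixels"])
    print(n,d["fx"],d["fy"],d["cx"],d["cy"],d["k1"]); print(np.round(d["extrinsics"],3))
s=ctrl.observe(); print(s["t"],s["tool_pos"],s["orientation"],s["finger_gap"],ctrl.finger_overhang)
E
```

```text
top 465.4880072911172 465.4880072911172 320.27797016001966 242.61110371016792 0.019959652602894656
[[-0.021 -0.989  0.147  0.422]
 [-0.999  0.026  0.028 -0.01 ]
 [-0.031 -0.147 -0.989  0.762]
 [ 0.     0.     0.     1.   ]]
side 485.5188075901869 485.5188075901869 316.8396079816506 236.30158467644395 -0.06650763073086366
[[-0.989 -0.127  0.081  0.468]
 [-0.149  0.753 -0.641  0.538]
 [ 0.02  -0.646 -0.763  0.722]
 [ 0.     0.     0.     1.   ]]
0.1 [0.25060212 0.57232932 0.20490676] [ 3.04528046  1.56987372 -2.07988411] 1.0012370614640844 0.011
```

View pics/top0.png

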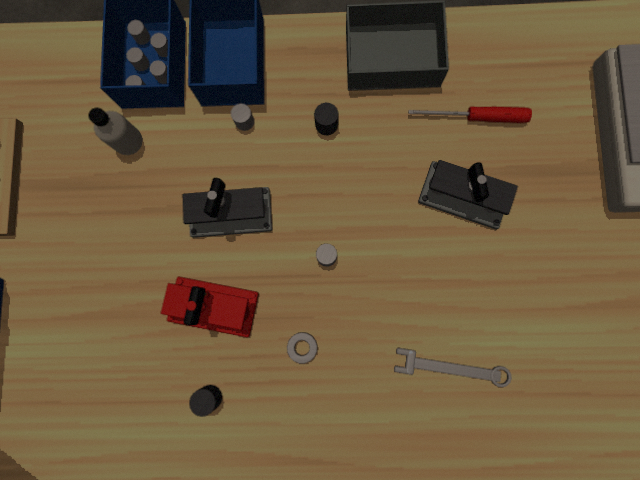

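View pics/side0.png

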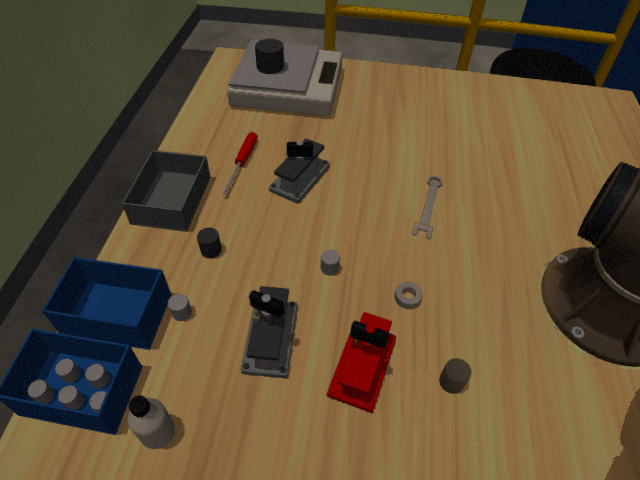

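Run:
```python
import cv2, numpy as np
t=cv2.imread("pics/top0.png"); s=cv2.imread("pics/side0.png")
f=lambda im,x,y,w,h:cv2.resize(np.clip(im[y:y+h,x:x+w].astype(float)*1.8,0,255).astype(np.uint8),(400,300),interpolation=cv2.INTER_CUBIC)
a=np.vstack([np.hstack([f(t,170,160,120,90),f(t,410,145,120,90)]),np.hstack([f(s,210,285,120,90),f(s,250,125,120,90)])])
cv2.imwrite("pics/zoom0.png",a)
```

```text
(no output)
```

View pics/zoom0.png

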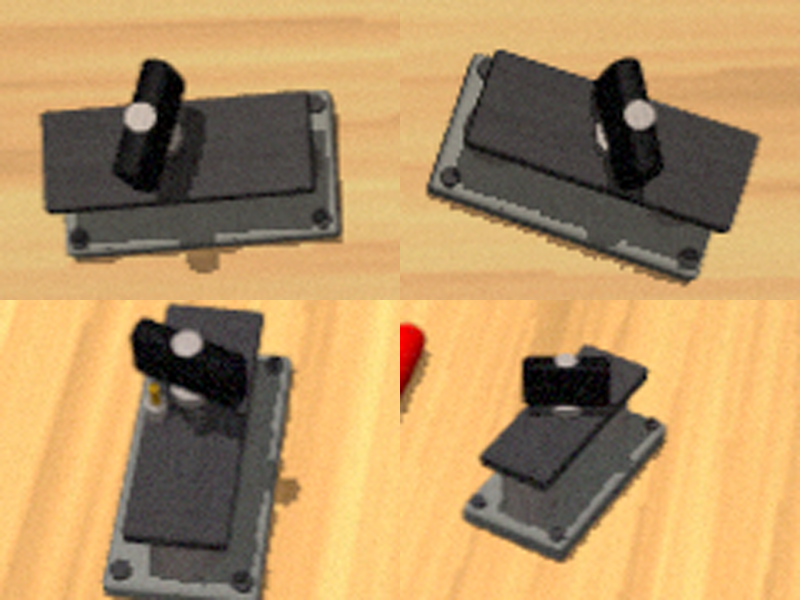

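Picture: the left clamp, whose cap is at about (212,195) top and (265,298) side, has bare stud showing under its wing. The right clamp's knob, with its cap at (481,180) top, sits down on its strap. The red clamp at (195,305) is the look-alike.

```bash
cat > h.py <<'E'
import cv2, numpy as np
from scipy.spatial.transform import Rotation as Rn
def ray(d,uv):
    E=d["extrinsics"]; x=(uv[0]-d["cx"])/d["fx"]; y=(uv[1]-d["cy"])/d["fy"]
    K=np.array([[d["fx"],0,d["cx"]],[0,d["fy"],d["cy"]],[0,0,1]])
    p=cv2.undistortPoints(np.array([[uv]],float),K,np.array([d["k1"],0,0,0.]))[0,0]
    return E[:3,3],E[:3,:3]@np.array([p[0],p[1],1])
def plane(d,uv,z):
    o,v=ray(d,uv); return o+v*(z-o[2])/v[2]
def tri(d1,u1,d2,u2):
    A=np.zeros((3,3));b=np.zeros(3);L=[ray(d1,u1),ray(d2,u2)]
    for o,v in L:
        v=v/np.linalg.norm(v);P=np.eye(3)-np.outer(v,v);A+=P;b+=P@o
    x=np.linalg.solve(A,b)
    return x,[np.linalg.norm(np.cross(x-o,v/np.linalg.norm(v))) for o,v in L]
def ori(a,flip=False):
    "tool down, jaw (tool z) at world heading a"
    a=a+(np.pi if flip else 0)
    x=np.array([0,0,-1.]);z=np.array([np.cos(a),np.sin(a),0]);y=np.cross(z,x)
    return Rn.from_matrix(np.c_[x,y,z]).as_euler('xyz')
def box(im,x0,y0,x1,y1,f):
    m=np.zeros(im.shape[:2],np.uint8); m[y0:y1,x0:x1]=f(im[y0:y1,x0:x1].astype(int)).astype(np.uint8)*255
    n,l,s,c=cv2.connectedComponentsWithStats(m); i=1+np.argmax(s[1:,4]); return (l==i).astype(np.uint8),c[i],s[i]
E
python3 - <<'E'
from workcell import ctrl, optics
from h import *
T=optics.get_image("top");S=optics.get_image("side")
t,s=T["pixels"],S["pixels"]
_,ct,st=box(t,203,186,222,203,lambda p:p.min(2)>95)
_,cs,ss=box(s,255,290,275,304,lambda p:p.min(2)>95)
print("cap",ct,st,cs,ss); X,e=tri(T,ct,S,cs); print(X,e, plane(T,ct,.124),plane(S,cs,.124))
def ang(m,z):
    pts=np.argwhere(m)[:,::-1]
    P=np.array([plane(T,p,z)[:2] for p in pts.astype(float)]).astype(np.float32)
    r=cv2.minAreaRect(P*1000); bx=cv2.boxPoints(r); e=[bx[1]-bx[0],bx[2]-bx[1]]; l=max(e,key=np.linalg.norm)
    q=P-P.mean(0); w,v=np.linalg.eigh(q.T@q); return r, np.arctan2(l[1],l[0])%np.pi, np.arctan2(v[1,1],v[0,1])%np.pi
for th in (18,25,32):
    m,c,sz=box(t,195,170,235,225,lambda p:p.max(2)<th); print(th,c,sz,ang(m,.115))
for lo in (18,25,):
    m,c,sz=box(t,178,180,268,225,lambda p:p.max(2)<62); print("strap",sz,ang(m,.06))
print(t[205,245],t[225,245],t[185,217])
E
```

```text
cap [211.28205128 194.79487179] [208 192   8   7  39] [264.4        297.53333333] [263 295   4   6  15]
[0.59001174 0.16185536 0.12113397] [np.float64(0.0002375012147124563), np.float64(0.0002375012147123489)] [0.58901446 0.161087   0.124     ] [0.58967031 0.16359866 0.124     ]
18 [215.5591716  199.26331361] [205 178  20  40 338] (((586.83984375, 157.3671875), (23.008747100830078, 55.735233306884766), 74.20591735839844), np.float32(2.8659337), np.float32(2.9392426))
25 [217.7984375 202.06875  ] [204 178  31  45 640] (((583.3262939453125, 155.6529541015625), (66.14794158935547, 40.506629943847656), 9.234978675842285), np.float32(0.1611807), np.float32(3.1286016))
32 [217.81233596 203.11286089] [195 178  40  46 762] (((584.028076171875, 160.20199584960938), (64.09984588623047, 55.90031814575195), 3.290881872177124), np.float32(0.057436656), np.float32(3.0608435))
strap [ 183  180   85   45 2967] (((593.9755859375, 156.71221923828125), (132.53846740722656, 70.01486206054688), 88.45986938476562), np.float32(1.543916), np.float32(1.5558947))
strap [ 183  180   85   45 2967] (((593.9755859375, 156.71221923828125), (132.53846740722656, 70.01486206054688), 88.45986938476562), np.float32(1.543916), np.float32(1.5558947))
[41 40 43] [41 46 44] [21 19 19]
```

Run:
```python
from workcell import ctrl, optics
from h import *
T=optics.get_image("top");S=optics.get_image("side")
z=lambda x,y:(170+x*.3-.35,160+y*.3-.35)
def a(p,q,h):
    P,Q=plane(T,z(*p),h),plane(T,z(*q),h); d=Q-P; return round(np.degrees(np.arctan2(d[1],d[0])),1),np.round(P,4),np.round(Q,4)
print("strap",a((47,211),(311,192),.06),a((41,113),(308,91),.06))
print("wing",a((115,175),(143,62),.122),a((157,187),(183,78),.115))
for th in (60,75,90):
    _,cs,ss=box(S["pixels"],255,290,275,304,lambda p:p.min(2)>th)
    _,ct,st=box(T["pixels"],203,186,222,203,lambda p:p.min(2)>th)
    print(th,cs,ss,ct,st,tri(T,ct,S,cs))
```

```text
strap (np.float64(-87.4), array([0.5623, 0.2205, 0.06  ]), array([0.568 , 0.0976, 0.06  ])) (np.float64(-86.8), array([0.6091, 0.2243, 0.06  ]), array([0.6161, 0.0989, 0.06  ]))
wing (np.float64(-13.0), array([0.5646, 0.1714, 0.122 ]), array([0.6137, 0.1601, 0.122 ])) (np.float64(-12.7), array([0.5605, 0.1553, 0.115 ]), array([0.6082, 0.1445, 0.115 ]))
60 [265.66071429 297.5       ] [262 294   9   8  56] [211.49253731 194.6119403 ] [207 191  10   9  67] (array([0.58915815, 0.16147726, 0.12144706]), [np.float64(0.0007609636372111077), np.float64(0.00076096363721123)])
75 [265.52173913 297.7826087 ] [262 295   8   7  46] [211.86206897 194.5       ] [208 191   9   8  58] (array([0.58954569, 0.16125816, 0.12029845]), [np.float64(0.000822136632424514), np.float64(0.0008221366324242674)])
90 [265.75757576 297.57575758] [263 295   7   6  33] [211.43137255 194.52941176] [208 191   8   8  51] (array([0.58913053, 0.16156252, 0.12146453]), [np.float64(0.0009024741017750963), np.float64(0.0009024741017750887)])
```

Run:
```python
from workcell import ctrl
from h import *
for fl in (0,1):
  for h in (23,-12.9,-50):
    for z in (.107,.22):
        j=ctrl.ik([.589,.161,z],ori(np.radians(h+90),fl)); print(fl,h,z,None if j is None else np.round(j,2))
```

```text
0 23 0.107 [ 0.16  0.58  1.7  -0.    0.87 -1.81]
0 23 0.22 [ 0.16  0.46  1.58 -0.    1.11 -1.81]
0 -12.9 0.107 [ 0.16  0.58  1.7  -0.    0.87 -1.19]
0 -12.9 0.22 [ 0.16  0.46  1.58 -0.    1.11 -1.19]
0 -50 0.107 [ 0.16  0.58  1.7  -0.    0.87 -0.54]
0 -50 0.22 [ 0.16  0.46  1.58 -0.    1.11 -0.54]
1 23 0.107 [ 0.16  0.58  1.7  -0.    0.87  1.33]
1 23 0.22 [ 0.16  0.46  1.58 -0.    1.11  1.33]
1 -12.9 0.107 [ 0.16  0.58  1.7  -0.    0.87  1.95]
1 -12.9 0.22 [ 0.16  0.46  1.58 -0.    1.11  1.95]
1 -50 0.107 [ 0.16  0.58  1.7  -0.    0.87  2.6 ]
1 -50 0.22 [ 0.16  0.46  1.58 -0.    1.11  2.6 ]<sys>:0: UserWarning: Gimbal lock detected. Setting third angle to zero since it is not possible to uniquely determine all angles.
```

```bash
python3 - <<'E' 2>/dev/null
from workcell import ctrl, command_gripper, optics
from h import *
o=ori(np.radians(77.1))
ctrl.reach([.589,.161,.22],o)
command_gripper(0.6,40)
print(ctrl.line_to([.589,.161,.107],vel=.08,f_stop=15))
s=ctrl.observe(); print(s["t"],s["tool_pos"],s["contact_force"],s["moment"])
for n in("top","side"): cv2.imwrite(f"pics/{n}1.png",optics.get_image(n)["pixels"])
f=lambda n,x,y:cv2.resize(cv2.convertScaleAbs(cv2.imread(f"pics/{n}1.png")[y:y+120,x:x+80],alpha=1.8),(400,600))
cv2.imwrite("pics/z1.png",np.hstack([f("top",170,140),f("side",220,240)]))
E
```

```text
False
4.225 [0.58921444 0.16105365 0.10746612] [-0.38191147 -1.03360107  0.05887453] [-0.02796065 -0.04212678  0.0159365 ]
```

View pics/z1.png

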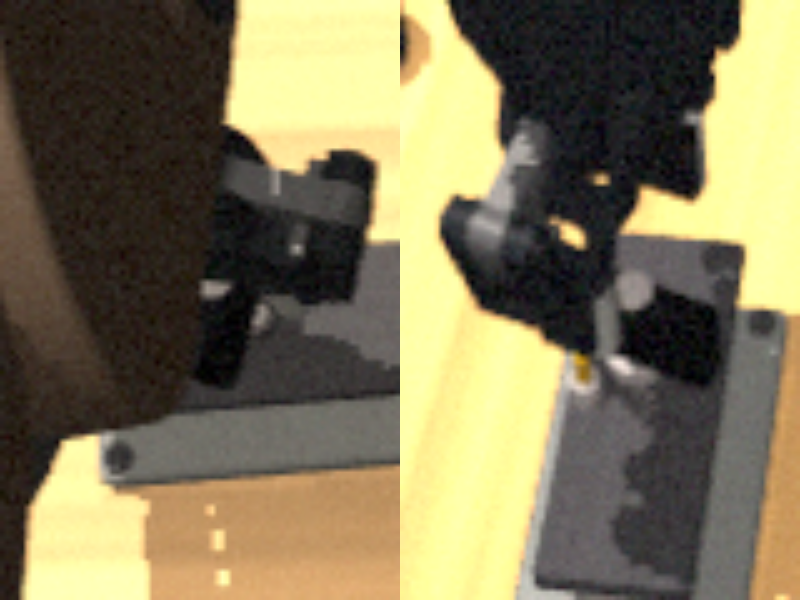

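The wing (cap at about (267,298) in the side view) lies between the open fingers and nothing has been touched. Closing on it, then turning back in steps.

```bash
python3 - <<'E' 2>/dev/null
from workcell import ctrl, command_gripper, optics
from h import *
def show(l):
    s=ctrl.observe(); print(l,round(s["t"],2),"gap",round(s["finger_gap"],3),"F",np.round(s["contact_force"],1),"M",np.round(s["moment"],2),"j6",round(s["joints"][5],3),np.round(s["tool_pos"],4))
    return s
command_gripper(0.0,40); s=show("closed")
j0=np.array(s["joints"]); 
for d in (-.1,-.2,-.3,-.4,-.5,-.6):
    j=j0.copy(); j[5]+=d; ctrl.set_joints(j); show(d)
ctrl.pause(.2); show("hold")
for n in("top","side"): cv2.imwrite(f"pics/{n}2.png",optics.get_image(n)["pixels"])
f=lambda n,x,y:cv2.resize(cv2.convertScaleAbs(cv2.imread(f"pics/{n}2.png")[y:y+120,x:x+80],alpha=1.8),(400,600))
cv2.imwrite("pics/z2.png",np.hstack([f("top",170,140),f("side",220,240)]))
E
```

```text
closed 4.86 gap 0.006 F [0.3 0.7 0.8] M [0.03 0.04 0.04] j6 -1.187 [0.589 0.161 0.107]
-0.1 5.11 gap 0.006 F [-0.3  0.  -0.3] M [ 0.01  0.04 -0.01] j6 -1.284 [0.589 0.161 0.107]
-0.2 5.36 gap -0.006 F [ 0.   0.4 -0.2] M [0.03 0.01 0.03] j6 -1.383 [0.589 0.161 0.107]
-0.3 5.61 gap 0.0 F [1.  0.1 0.1] M [-0.02 -0.   -0.02] j6 -1.482 [0.589 0.161 0.107]
-0.4 5.86 gap 0.0 F [-0.5  0.7 -0.5] M [-0.04 -0.01 -0.01] j6 -1.581 [0.589 0.161 0.107]
-0.5 6.11 gap -0.001 F [-0.5  0.2 -0.4] M [ 0.02  0.   -0.03] j6 -1.681 [0.589 0.161 0.107]
-0.6 6.36 gap -0.0 F [0.3 0.2 0.2] M [-0.05  0.    0.05] j6 -1.781 [0.589 0.161 0.107]
hold 6.56 gap -0.002 F [-0.4  0.2 -0.2] M [ 0.04  0.03 -0.01] j6 -1.784 [0.589 0.161 0.107]
```

View pics/z2.png

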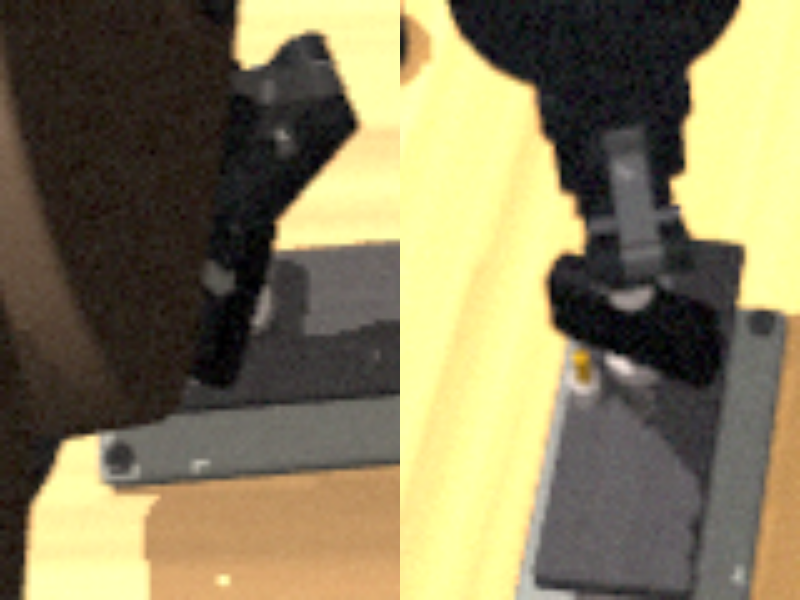

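The jaws shut fully without holding the wing, so the grasp missed. I'll project the TCP and the fingertips into both views to see why.

```bash
cat >> h.py <<'E'
def proj(d,X):
    E=np.linalg.inv(d["extrinsics"]); K=np.array([[d["fx"],0,d["cx"]],[0,d["fy"],d["cy"]],[0,0,1]])
    return cv2.projectPoints(np.array([X],float),cv2.Rodrigues(E[:3,:3])[0],E[:3,3],K,np.array([d["k1"],0,0,0.]))[0][0,0]
E
python3 - <<'E'
from workcell import ctrl, optics
from h import *
s=ctrl.observe(); p=s["tool_pos"]; R=Rn.from_euler('xyz',s["orientation"]).as_matrix(); print(np.round(R,3),s["finger_gap"])
out=[]
for n,x,y in (("top",150,130),("side",205,220)):
    d=optics.get_image(n); im=d["pixels"].copy(); im=cv2.convertScaleAbs(im,alpha=1.8)
    c=cv2.resize(im[y:y+120,x:x+110],(0,0),fx=3.6,fy=3.6,interpolation=cv2.INTER_CUBIC)
    for k,col in ((-.06,(255,0,0)),(0,(0,255,0)),(.011,(0,0,255))):
        u=proj(d,p+R[:,0]*k); print(n,k,u); cv2.circle(c,tuple(int(v) for v in ((u-[x,y])+.5)*3.6),4,col,1)
    out.append(c)
cv2.imwrite("pics/z3.png",np.hstack(out))
E
```

```text
[[ 0.    -0.931 -0.365]
 [-0.    -0.365  0.931]
 [-1.    -0.    -0.   ]] -0.0030507669077369814
top -0.06 [202.7796415  186.73392313]
top 0 [214.41974368 197.70376228]
top 0.011 [216.33464402 199.50864282]
side -0.06 [263.31519305 279.09184807]
side 0 [265.93792959 302.41738886]
side 0.011 [266.38426388 306.37072143]
```

View pics/z3.png

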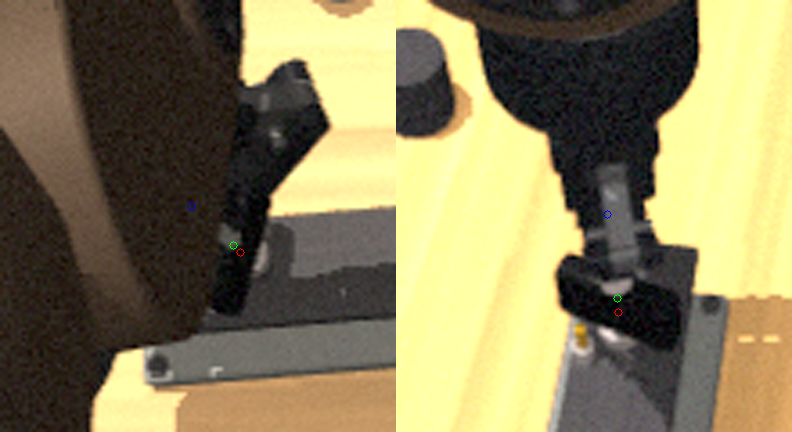

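Run:
```python
from workcell import ctrl, optics
from h import *
o=[]
for n,x,y in (("top",195,165),("side",240,265)):
    im=optics.get_image(n)["pixels"]
    c=np.clip(255*(im[y:y+50,x:x+50]/255.)**.5,0,255).astype(np.uint8)
    o.append(cv2.resize(c,(400,400),interpolation=cv2.INTER_NEAREST))
cv2.imwrite("pics/z4.png",np.hstack(o))
```

```text
(no output)
```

View pics/z4.png

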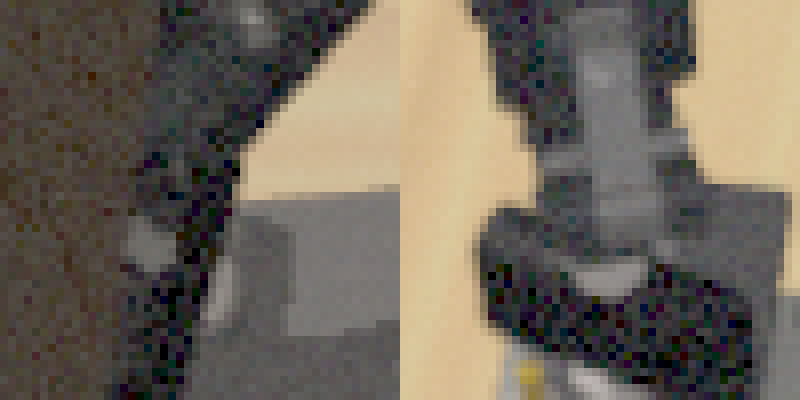

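The side view shows the shut fingertips ending at about row 296, over the cap, while the projected tip is at row 306. So the real tips are higher than nominal. I'll lift clear and measure the tip offset with the side camera from two tool positions.

```bash
python3 - <<'E' 2>/dev/null
from workcell import ctrl, optics
from h import *
ctrl.line_to([.589,.161,.19],vel=.15)
out=[]
x0=[(215,190),(215,190)]
for i,q in enumerate(([.589,.161,.19],[.62,.161,.13+.06])):
    if i: ctrl.line_to([.50,.161,.19],vel=.2)
    s=ctrl.observe(); p=s["tool_pos"]; R=Rn.from_euler('xyz',s["orientation"]).as_matrix()
    for n in ("side","top")[:1 if i else 2]:
        d=optics.get_image(n); im=np.clip(255*(d["pixels"]/255.)**.55,0,255).astype(np.uint8)
        u=proj(d,p+R[:,0]*.011); x,y=int(u[0])-40,int(u[1])-55
        c=cv2.resize(im[y:y+100,x:x+80],(0,0),fx=3.3,fy=3.3,interpolation=cv2.INTER_NEAREST); print(n,p,u,"crop",x,y)
        for k,col in ((0,(0,255,0)),(.011,(0,0,255))):
            v=proj(d,p+R[:,0]*k); cv2.circle(c,tuple(int(w) for w in ((v-[x,y])+.5)*3.3),4,col,1)
        out.append(c)
h=min(c.shape[0] for c in out)
cv2.imwrite("pics/z5.png",np.hstack([c[:h] for c in out])); print(ctrl.observe()["t"])
E
```

```text
side [0.5885835  0.16094875 0.18924111] [263.10366103 274.36686397] crop 223 219
top [0.5885835  0.16094875 0.18924111] [200.38830621 184.76116312] crop 160 129
side [0.50100791 0.16110513 0.1901239 ] [326.22620165 282.69300599] crop 286 227
8.3
```

View pics/z5.png

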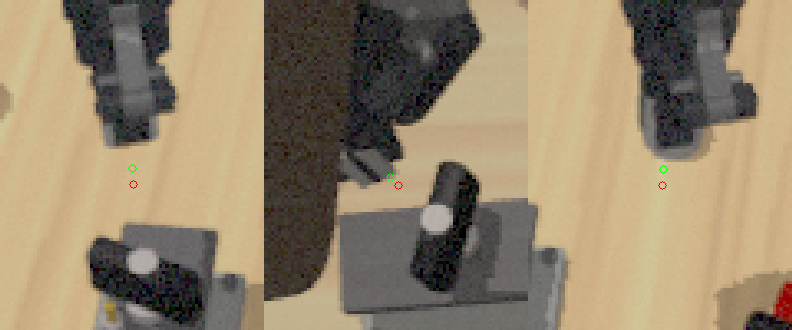

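```bash
python3 - <<'E' 2>/dev/null
from workcell import ctrl, optics
from h import *
S=optics.get_image("side");T=optics.get_image("top")
us,ut=(262.4,262.3),(192.7,180.5)
print(tri(S,us,T,ut))
# z from each view on the nominal vertical
for z in (.178,.19,.2,.205,.21,.215): print(z,proj(S,[.5886,.161,z]),proj(T,[.5886,.161,z]))
E
```

```text
(array([0.58668736, 0.16213029, 0.20721979]), [np.float64(0.0006721093138504964), np.float64(0.0006721093138506195)])
0.178 [263.08751312 274.49814181] [200.40105947 184.792299  ]
0.19 [262.51130445 269.31207086] [197.70158962 182.25418245]
0.2 [262.01931219 264.8775831 ] [195.36770374 180.05990804]
0.205 [261.76917066 262.62071089] [194.17067436 178.93452367]
0.21 [261.51620619 260.33681317] [192.95288952 177.78965359]
0.215 [261.26037317 258.02542249] [191.71380281 176.62478553]
```

Both views put the shut tips at z = 0.207 with the TCP reporting 0.189. So the fingertips stand about 18 mm behind the reported TCP instead of 11 mm ahead, and x and y agree within 2 mm. I'll go 29 mm lower than planned, with a force stop.

```bash
python3 - <<'E' 2>/dev/null
from workcell import ctrl, command_gripper, optics
from h import *
o=ori(np.radians(77.1))
ctrl.line_to([.59,.161,.19],o,vel=.15)
command_gripper(0.6,40)
print(ctrl.line_to([.59,.161,.12],vel=.12,f_stop=10), ctrl.line_to([.59,.161,.082],vel=.05,f_stop=10))
s=ctrl.observe(); print(s["t"],s["tool_pos"],s["contact_force"],s["joints"])
o=[]
for n,x,y in (("top",185,150),("side",225,245)):
    im=optics.get_image(n)["pixels"]
    c=np.clip(255*(im[y:y+80,x:x+80]/255.)**.5,0,255).astype(np.uint8)
    o.append(cv2.resize(c,(400,400),interpolation=cv2.INTER_NEAREST))
cv2.imwrite("pics/z6.png",np.hstack(o))
E
```

```text
False False
11.3333 [0.59017655 0.16104329 0.08221701] [-0.01655374  0.58414896  0.28669494] [ 1.58461090e-01  6.14202992e-01  1.71119758e+00 -1.71463186e-05
  8.15800246e-01 -1.18722102e+00]
```

View pics/z6.png

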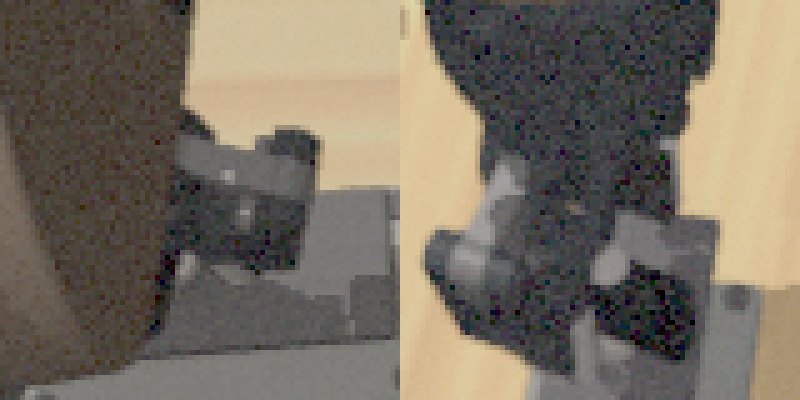

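The near finger is now in front of the wing, with its tip at about (257,318) in the side view and the cap showing at (267,298). No contact yet, so I'll close and check the gap.

```bash
python3 - <<'E' 2>/dev/null
from workcell import ctrl, command_gripper, optics
from h import *
def show(l):
    s=ctrl.observe(); print(l,round(s["t"],2),"gap",round(s["finger_gap"],3),"F",np.round(s["contact_force"],1),"M",np.round(s["moment"],2),"j6",round(s["joints"][5],3),np.round(s["tool_pos"],4))
    return s
command_gripper(0.0,40); s=show("closed")
if s["finger_gap"]>.08:
  j0=np.array(s["joints"]) 
  for d in (-.1,-.2,-.3,-.4,-.5,-.6):
    j=j0.copy(); j[5]+=d; ctrl.set_joints(j); show(d)
  ctrl.pause(.2); show("hold")
o=[]
for n,x,y in (("top",185,150),("side",225,245)):
    im=optics.get_image(n)["pixels"]
    c=np.clip(255*(im[y:y+80,x:x+80]/255.)**.5,0,255).astype(np.uint8)
    o.append(cv2.resize(c,(400,400),interpolation=cv2.INTER_NEAREST))
cv2.imwrite("pics/z7.png",np.hstack(o))
E
```

```text
closed 11.86 gap 0.153 F [-1.   3.3  3.8] M [0.47 0.28 0.02] j6 -1.187 [0.5901 0.1613 0.0823]
-0.1 12.11 gap 0.149 F [-0.3  1.8  1.8] M [0.41 0.13 0.  ] j6 -1.285 [0.5901 0.1614 0.0823]
-0.2 12.36 gap 0.152 F [-1.3  2.9  1.7] M [0.65 0.17 0.06] j6 -1.383 [0.59   0.1614 0.0824]
-0.3 12.61 gap 0.15 F [-1.7  5.8  2. ] M [0.9  0.18 0.13] j6 -1.482 [0.59   0.1615 0.0823]
-0.4 12.86 gap 0.153 F [-0.9  5.4  1.8] M [0.95 0.24 0.06] j6 -1.583 [0.5901 0.1616 0.0824]
-0.5 13.11 gap 0.15 F [0.5 6.1 2.1] M [1.04 0.15 0.03] j6 -1.683 [0.59   0.1617 0.0823]
-0.6 13.36 gap 0.15 F [-0.4  6.1  2.6] M [1.09 0.19 0.02] j6 -1.783 [0.59   0.1617 0.0823]
hold 13.56 gap 0.145 F [-0.8  6.4  2.4] M [1.15 0.22 0.02] j6 -1.782 [0.59   0.1617 0.0823]
```

View pics/z7.png

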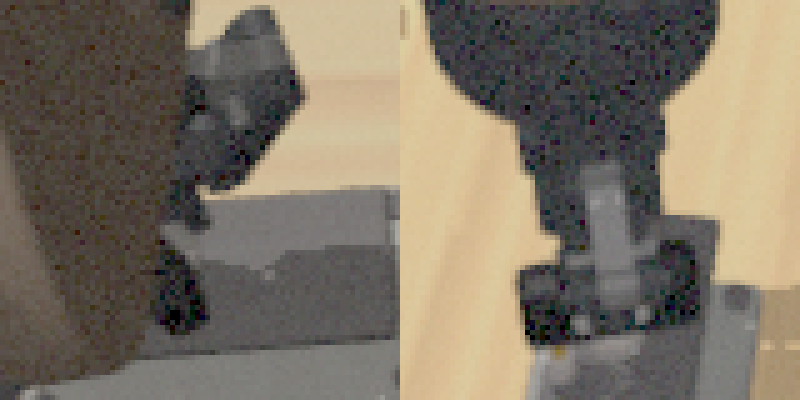

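The wing is held (gap 0.15, about 13 mm). The side view shows it turned backwards, and the moment peaked at about 0.13 N m while passing the click. Now forwards.

```bash
python3 - <<'E' 2>/dev/null
from workcell import ctrl, command_gripper, optics
from h import *
def show(l):
    s=ctrl.observe(); print(l,round(s["t"],2),"gap",round(s["finger_gap"],3),"F",np.round(s["contact_force"],1),"M",np.round(s["moment"],2),"j6",round(s["joints"][5],3),np.round(s["tool_pos"],4))
    return s
j0=np.array(ctrl.observe()["joints"])
for t in (-1.5,-1.2,-.9,-.65):
    j=j0.copy(); j[5]=t; ctrl.set_joints(j); show(t)
ctrl.pause(.2)
command_gripper(0.6); s=show("open")
p=np.array(s["tool_pos"]); print(ctrl.line_to([p[0],p[1],.2],vel=.12))
ctrl.line_to([.45,.10,.28],vel=.25); show("away")
for n in("top","side"): cv2.imwrite(f"pics/{n}8.png",optics.get_image(n)["pixels"])
t=cv2.imread("pics/top8.png"); s=cv2.imread("pics/side8.png")
f=lambda im,x,y,w,h:cv2.resize(np.clip(im[y:y+h,x:x+w].astype(float)*1.8,0,255).astype(np.uint8),(400,300),interpolation=cv2.INTER_CUBIC)
a=np.vstack([np.hstack([f(t,170,160,120,90),f(t,410,145,120,90)]),np.hstack([f(s,210,285,120,90),f(s,250,125,120,90)])])
cv2.imwrite("pics/zoom8.png",a)
E
```

```text
-1.5 14.03 gap 0.147 F [-1.1  2.3  1.9] M [ 0.36  0.14 -0.02] j6 -1.501 [0.5901 0.1616 0.0824]
-1.2 14.43 gap 0.15 F [-0.2 -1.1  2.9] M [-0.18  0.17 -0.05] j6 -1.205 [0.59   0.1614 0.0823]
-0.9 14.82 gap 0.152 F [-1.9 -5.   3.2] M [-0.84  0.24 -0.04] j6 -0.907 [0.59   0.1613 0.0823]
-0.65 15.17 gap 0.151 F [-2.2 -6.1  3.4] M [-1.03  0.32 -0.02] j6 -0.655 [0.5898 0.1612 0.0823]
open 15.82 gap 0.598 F [ 0.3  0.6 -0.2] M [ 0.09 -0.05 -0.01] j6 -0.651 [0.59   0.1619 0.0823]
False
away 17.79 gap 0.599 F [ 0.6  0.8 -0.1] M [-0.   -0.01  0.06] j6 -0.734 [0.4506 0.1001 0.2795]
```

View pics/zoom8.png

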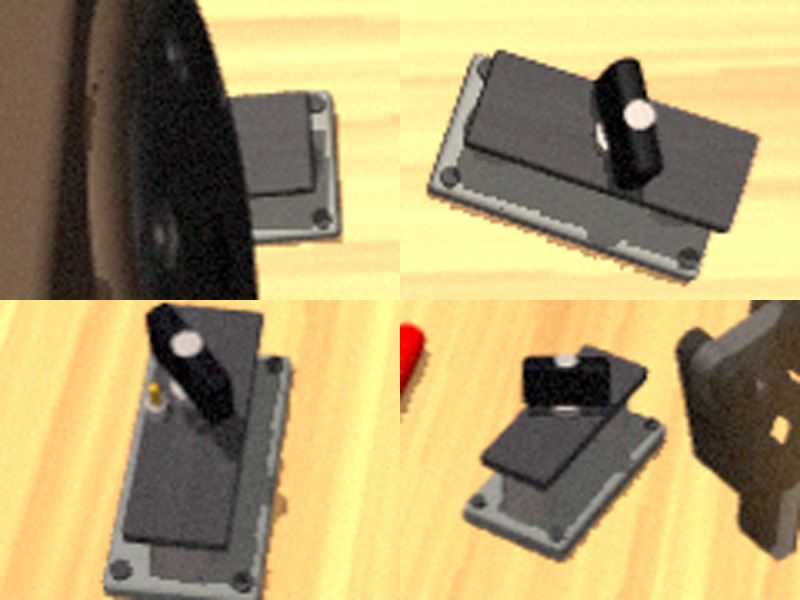

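```bash
python3 - <<'E' 2>/dev/null
from workcell import ctrl, optics, job
from h import *
S=optics.get_image("side")
z=lambda x,y:(210+x*.3-.35,285+(y-300)*.3-.35)
for p,q in (((225,400),(172,306)),((208,418),(150,345))):
    d=plane(S,z(*p),.122)-plane(S,z(*q),.122); h=np.degrees(np.arctan2(-d[1],-d[0])); print(h,"q",np.radians(2.9-h))
s=ctrl.observe(); print(s["t"],s["contact_force"])
E
```

```text
-52.90322443944273 q 0.9739499996976427
-44.235582494312524 q 0.8226711093711548
17.9417 [-0.31540987 -0.03864655  0.49956289]
```

```bash
python3 - <<'E' 2>/dev/null
from workcell import ctrl, optics
from h import *
ctrl.line_to([.42,-.25,.28],vel=.25)
d=optics.get_image("top"); t=d["pixels"]; print(ctrl.observe()["t"])
c=np.clip(t[160:250,170:290].astype(float)*1.8,0,255).astype(np.uint8)
cv2.imwrite("pics/z9.png",cv2.resize(c,(800,600),interpolation=cv2.INTER_CUBIC))
E
```

```text
19.55
```

View pics/z9.png

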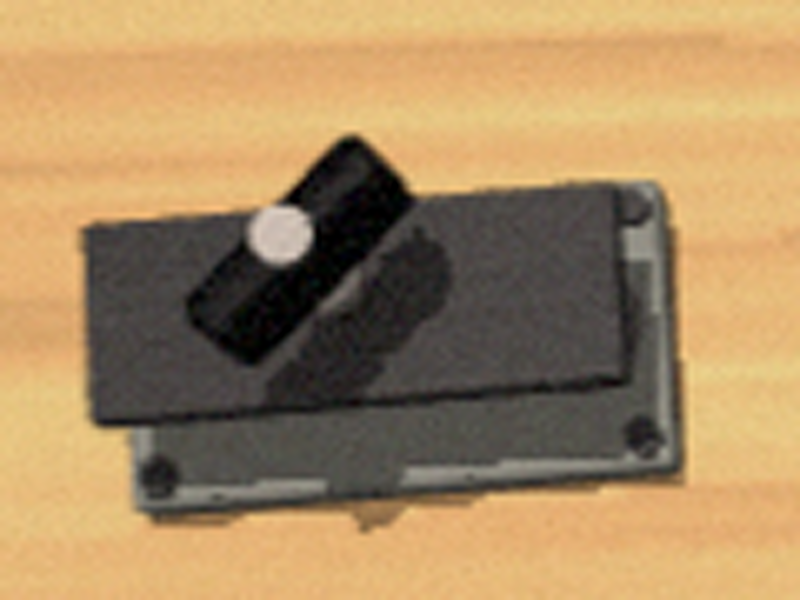

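The wing's edge runs from about (190,300) to (345,138) in this crop. That is about 44° clockwise of vertical in the picture, so about 47° (0.82 rad) from square across the strap. The tight knob looks unchanged and the arm is clear.

Run:
```python
from workcell import ctrl, job
ctrl.pause(.3); job.hand_in(); print(ctrl.observe()["t"])
```

```text
the job is handed in; nothing more can be done
the job is handed in; nothing more can be done
```

The job is handed in. The left clamp's high knob was turned back past its click and then forwards to about 0.82 rad (47° clockwise of square across the strap), then released.

- **Backward turn:** I turned it to about -0.32 rad. That comes from the wrist angle while gripping, not from a direct reading. The moment peaked at about 0.13 N m on the way, which fits the click.
- **First grasp missed:** the jaws shut fully just above the knob and touched nothing. Both cameras showed the fingertips about 18 mm behind the reported tool point, instead of the stated 11 mm ahead. I went lower by about that 29 mm difference, and the second grasp held (gap 0.15, about 13 mm).
- **Final checks:** the top view gives about 0.82 rad. Two rough edge readings from the side view gave 0.82 and 0.97, so they disagree somewhat, but both are well above 0.55.
- **Tight knob and arm:** the tight knob looked the same in both views after the turn. The arm was clear of everything, the contact force was about zero, and the clock was at about 20 s of the 40 allowed.

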